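Get the soldering iron out from behind the parts

ROBOT

A 6-joint arm with a two-finger parallel gripper is mounted at the origin on the work surface. World frame = base frame: x ahead of the robot, y to its left, z up, the work surface at z = 0. Lengths are in mm, angles in rad, forces in N, time in s.
With the tool pointing down it reaches from about 300 to 875 mm from the base axis. Payload 6.4 kg.
Tool frame: the origin (TCP) lies at the very end of the fingers, on their centre line; the grasp point (between the pads) lies 19 mm behind it; z points along the fingers, y is the line along which they close (so a half turn about z gives the same grasp; the last joint's range is limited). The gripper opens to 88 mm and grips with 3 to 60 N. Pads are 18 mm wide; open, the fingers measure 123 mm over their backs; the gripper's body (75 mm by 187 mm) begins 45 mm behind the grasp point.
Start: joints at [1.119, 0.181, 1.607, -0, 1.354, -0.206], TCP at [139.903, 557.735, 238.714] pointing down, gripper open.
Joint ranges: [-2.99, 2.99], [-0.89, 2.07], [0.3, 2.58], [-1.14, 4.28], [0, 2.63], [-3.12, 3.12]. Speed limits (rad/s): [2.57, 2.57, 3.01, 3.14, 3.14, 3.14].

INTERFACE

Orientations are given as a unit quaternion [x, y, z, w].
In Python, from bench import arm, imaging gives the robot as it stands. The module is installed in compiled form; this text tells all that it offers.
- The arm moves only by the tool apply_moves, never from a script. Its argument "increments" is a list of rows, each a list of 3 entries, a list of its own where there are three numbers: the shift along the tool's x, y, z in units of 60 mm (1.0 is 60 mm), then the turn about the tool's z in rad, then the finger opening in mm, from 0 to 88.1. In form: [[[tx, ty, tz], twist, grip], ...]. A call has 1 to 10 rows; each row shifts and turns the commanded pose from where the row before left it, along the tool's axes as they then stand; what a row does not reach is not made up. A row lasts 1/8 s, in which the tool goes at most 62.5 mm and 10.7 degrees, less where a joint would pass 70% of its speed; a pose out of reach is approached as far as the arm can. A call is refused whole if a number of a shift passes 1 or a number of a turn 0.188, either way. A call with a gripper value outside its range is refused whole. The fingers move at their own pace and stop on an object; "squeeze" is the grip in N (left out, the last holds). Time passes only in rows, so rows that do not move let the fingers close. It gives the time, the measured TCP pose, the force, the opening and the grip force at its end, in the units of the state.
- arm.state(): the state, without advancing time (a new reading comes with each control period).
- imaging.capture(name): name is "scene" or "top" or "wrist"; returns the picture (420x560x3 uint8, blue, green, red); there is no depth.
- imaging.camera_info(name): a dict with "fx", "fy", "cx", "cy" (pixels), "D" ([k1, k2, p1, p2, k3] as OpenCV has them; the pictures are not rectified), "origin" and "rotation" of the camera in the world. Camera axes: x right, y down, z forward; pixel columns grow to the right and rows downward; lengths in mm; the calibration is good to about 2 mm. A picture is of the moment at which its call begins: read the wrist's pose just before it. camera_info takes no time and is no camera call; for the wrist camera it gives the pose at the moment of the call.
- arm.hand_in(): hands the job in; it is judged then, once.
The state is a dict: "time": time; "joints": joint angles; "joint_velocities": joint speeds; "effort": joint torques, N m; "ee_pos": TCP position; "ee_rot": TCP orientation; "ft_force": force on the tool from outside, world axes, zero at the start; "wrist_torque": the same for the moment, N m; "width": finger opening in mm; "gripper_force": force on a finger pad.
Only numpy, scipy, OpenCV 4.12 (cv2) and the standard library are available. Lean on these libraries where they do the work, as an engineer would, in place of code of your own. Each camera call takes 0.05 s, during which the arm holds its last target. There are 200 camera calls.

TASK

The cordless soldering iron lies at the back of the shallow aluminium parts bay, walled in by a flux bottle, a capacitor can and a relay block. First stand all three upright in the empty black tray at the side, leaving the iron where it lies, then take the iron at its balance point, carry it level and lay it in the two saddles of its rest with the battery end in the wide saddle and the tip over the brass disc. Finally put the three back in the bay, upright, each on the very spot it came from, and never let any of them fall over.

Things in the scene. Friction and masses are not known exactly. Their poses are not given: they have to be found in the camera images.
- iron: Cordless soldering iron, 0.2 kg, lying flat behind the parts, 8-13 mm from them. Origin: on its flat underside below the balance point (bright metal band on handle); z up, +x to the tip. Heavy grey battery end x -63 to -23 mm, 34 wide, 28 high; black handle x -23 to 57, 24 wide, 24 high; steel barrel 8 mm thick, axis 12 mm up, to x 127. Held far from the origin, it tends to droop.
- iron_tip (a point): The tip of the iron's copper bit, 127 mm from the iron's origin along its x axis, 12 mm above its underside.
- bottle: White flux bottle standing in the front row of the bay: round, straight-sided, 44 mm in diameter up to 76 mm height, then a shoulder and a black cap 24 mm in diameter, 100 mm high overall, 0.12 kg. Origin: centre of its underside, z up.
- capacitor: Large screw-terminal capacitor standing in the front row of the bay: plain aluminium cylinder, 44 mm in diameter and 88 mm high, with two brass terminals on top that reach 93 mm, 0.17 kg. Origin: centre of its underside, z up.
- relay: Grey plastic relay block standing in the front row of the bay: rectangular, 40 mm (its x) by 46 mm (its y) by 86 mm high, six steel screw heads on top, 0.16 kg. Origin: centre of its underside, z up; its x axis is within 0.12 rad of the bay's x axis at the start.
- bay: Fixed aluminium bay, 150 (x) by 290 mm (y), floor 6 mm thick, rim 26 mm high (16 at the front, -x). Origin: centre of its underside on the table; +x to its back. The three parts stand in a row along y, 66 mm apart, about 35 mm in front of its centre, in any order; the iron lies behind along y, tip to +y. A ferrite ring and a heatsink lie at the row's ends.
- tray: Fixed empty black tray, 96 mm (x) by 220 mm (y) outside, walls 4 mm thick and 18 mm high, floor 4 mm thick: the side area for the three parts, side by side along its y. It is on the robot's left or right. Origin: centre of its underside on the table.
- rest: Fixed iron rest, across from the tray. Base plate 215 x 76 x 8 mm; two grey saddles 18 mm long in x, seats 36 mm above the table for the iron's underside, cheeks 14 mm higher. Wide saddle (54 mm inside) at x -47 mm, narrow one (44 mm) at x 31; room for fingers between. Brass disc at x 108 under the tip. Origin: on the table below where the iron's origin belongs; tip to +x.

How it is judged:
By the outcome, as a careful person would: the job done as asked, in the order asked, and still so for the second after the job is handed in, with the robot touching nothing.
It also fails if it takes over 141 s, if anything falls off the work surface, if the arm or the gripper's body presses on something with over 40 N, if the wrist force passes 120 N, or if a joint passes its speed limit or range.

## Working session

There is one attempt and no reset: what is moved stays moved. The work goes in short steps, Python scripts to look and compute and a tool call to move; the robot and the scene stay as the last step left them, time stands still between calls to the robot, and variables do not carry over. Pictures are saved under pics/ and viewed, at most 17 in all, crops included, and the job is handed in when it is done.

Besides the shell and the picture viewer there is one more tool, called as name(argument=value, ...) on one line, values as JSON. apply_moves: Moves the arm, as the interface text tells. Its arguments: {"type":"object","properties":{"increments":{"type":"array","items":{"type":"array"}},"squeeze":{"type":"number"}},"required":["increments"]}

```bash
mkdir -p pics; python3 - <<'E'
from bench import arm, imaging
import cv2
print(arm.state())
for n in ("top","scene"):
    cv2.imwrite(f"pics/{n}0.png",imaging.capture(n)); print(imaging.camera_info(n))
E
```

```text
{'time': 0.0, 'joints': array([ 1.11873000e+00,  1.81514975e-01,  1.60801924e+00,  2.12121814e-05,
        1.35379522e+00, -2.06290816e-01]), 'joint_velocities': array([ 0.00191689, -0.00020817, -0.00224583,  0.0012147 , -0.00052231,
       -0.00075433]), 'effort': array([-1.56430466e-03, -4.33849275e+01, -3.41855049e+01,  7.02492055e-02,
        3.84652941e-02, -1.05116733e-04]), 'ee_pos': array([139.63264659, 557.23086757, 237.81937071]), 'ee_rot': array([ 1.22580921e-01,  9.92458142e-01, -8.18416545e-04, -2.90519994e-04]), 'ft_force': array([-0.65017459, -0.08358409, -0.68306341]), 'wrist_torque': array([0.02164989, 0.03717062, 0.01032077]), 'gripper_force': 0.0, 'width': 88.26626804687632}
{'fx': 382.87146815689766, 'fy': 382.87146815689766, 'cx': 282.4810822826931, 'cy': 203.83513953746655, 'D': array([0.03222937, 0.        , 0.        , 0.        , 0.        ]), 'origin': array([442.57711044, -10.16194115, 958.39700155]), 'rotation': array([ 0.7103922 , -0.7016624 ,  0.04000671, -0.03758002])}
{'fx': 383.96793603800603, 'fy': 383.96793603800603, 'cx': 279.0448496196136, 'cy': 210.3166364249143, 'D': array([0.00231315, 0.        , 0.        , 0.        , 0.        ]), 'origin': array([884.30574562, 360.18556075, 792.53152276]), 'rotation': array([ 0.37181366,  0.88654497, -0.25635234, -0.10037975])}
```

View pics/top0.png

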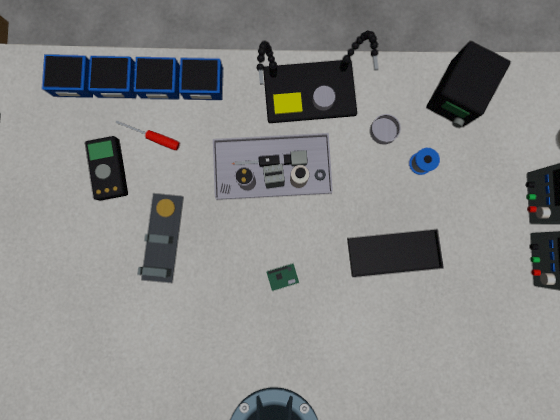

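View pics/scene0.png

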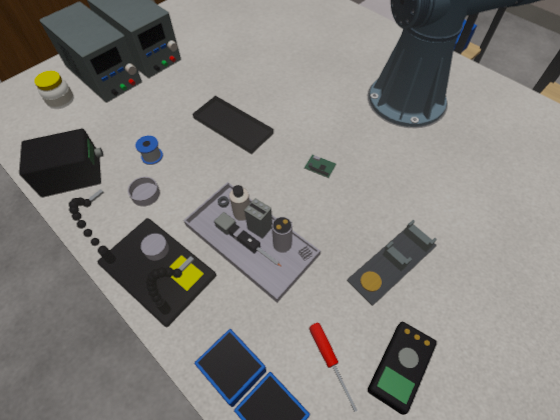

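```bash
cat > h.py <<'E'
import numpy as np, cv2
from scipy.spatial.transform import Rotation as R
from bench import arm, imaging
def w(info,uv,z):
    K=np.array([[info["fx"],0,info["cx"]],[0,info["fy"],info["cy"]],[0,0,1]])
    n=cv2.undistortPoints(np.array(uv,float).reshape(-1,1,2),K,np.array(info["D"]))[:,0]
    d=R.from_quat(info["rotation"]).apply(np.c_[n,np.ones(len(n))]); o=np.array(info["origin"])
    return o+d*((np.broadcast_to(z,len(n))-o[2])/d[:,2])[:,None]
def px(info,P):
    K=np.array([[info["fx"],0,info["cx"]],[0,info["fy"],info["cy"]],[0,0,1]])
    r=R.from_quat(info["rotation"]).inv(); 
    return cv2.projectPoints(np.array(P,float).reshape(-1,1,3),r.as_rotvec(),-r.apply(info["origin"]),K,np.array(info["D"]))[0][:,0]
def go(target,yaw=None):
    "yaw: world angle of tool y axis (mod pi). prints total shift in tool units after twist, and twist"
    s=arm.state(); M=R.from_quat(s["ee_rot"]).as_matrix()
    y=np.arctan2(M[1,1],M[0,1]); tw=0
    if yaw is not None: tw=-((yaw-y+np.pi/2)%np.pi-np.pi/2)   # tool z is down
    d=np.array(target)-s["ee_pos"]
    print("t",s["time"].__round__(2),"pos",s["ee_pos"].round(1),"yaw",y.round(4),"j6",s["joints"][5].round(2),"twist",round(tw,4),"w",round(s["width"],1))
    print(" shift units before twist",(M.T@d/60).round(4)," after twist",((M@R.from_euler('z',tw).as_matrix()).T@d/60).round(4), "tilt",M[:,2].round(4))
E
python3 - <<'E'
from h import *
i=imaging.camera_info("top")
pts=dict(bayFL=(217,199,16),bayFR=(331,193,16),bayBL=(214,139,26),bayBR=(328,135,26),cap=(244,175,88),relay=(274,174,86),bott=(300,173,76),restA=(155,194,8),restB=(183,197,8),restC=(171,282,8),restD=(142,279,8),disc=(165,208,12),s1=(155,272,50),s2=(159,238,50),trA=(348,238,18),trB=(438,230,18),trC=(442,268,18),trD=(351,276,18),band=(281,159,30))
for k,v in pts.items(): print(k,w(i,v[:2],v[2])[0].round(0))
print(imaging.camera_info("wrist"))
im=cv2.imread("pics/top0.png")
cv2.imwrite("pics/c.png",np.hstack([cv2.resize(im[125:210,205:340],None,fx=5,fy=5,interpolation=3)]))
go([500,0,400],np.pi/2)
E
```

```text
bayFL [556. 149.  16.]
bayFR [ 575. -133.   16.]
bayBL [706. 160.  26.]
bayBR [ 720. -124.   26.]
cap [604.  77.  88.]
relay [608.   8.  86.]
bott [613. -53.  76.]
restA [568. 305.   8.]
restB [561. 236.   8.]
restC [353. 256.   8.]
restD [359. 326.   8.]
disc [533. 278.  12.]
s1 [379. 282.  50.]
s2 [458. 277.  50.]
trA [ 464. -174.   18.]
trB [ 487. -394.   18.]
trC [ 395. -400.   18.]
trD [ 373. -181.   18.]
band [656.  -8.  30.]
{'fx': 346.095100926891, 'fy': 346.095100926891, 'cx': 275.17840912575963, 'cy': 210.90157900228883, 'D': array([-0.08745867,  0.        ,  0.        ,  0.        ,  0.        ]), 'origin': array([ 59.71279842, 576.85375038, 383.597778  ]), 'rotation': array([0.77802777, 0.60757885, 0.0978211 , 0.12630027])}
t 0.1 pos [139.7 557.3 237.9] yaw 1.325 j6 -0.21 twist -0.2458 w 88.3
 shift units before twist [-8.0839 -7.5519 -2.6927]  after twist [-6.0034 -9.2919 -2.6927] tilt [-7.0e-04 -1.4e-03 -1.0e+00]
```

View pics/c.png

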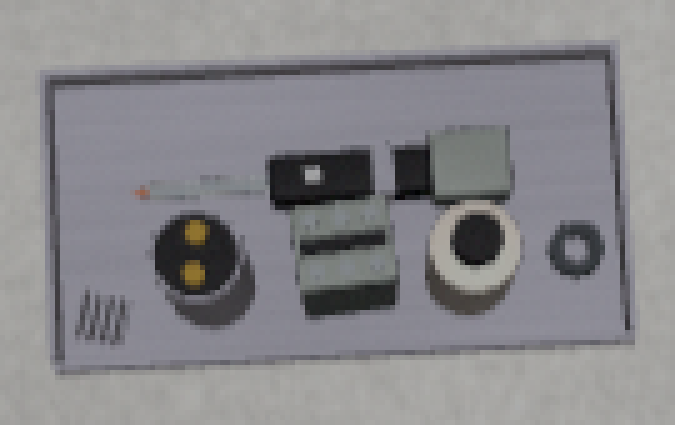

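apply_moves(increments=[[[0,0,-0.13],0.157,88],[[0,0,-0.13],0.157,88],[[0,0,-0.13],0.157,88],[[0,0,-0.13],0.157,88],[[0,0,-0.13],0.157,88],[[0,0,-0.13],0.157,88],[[0,0,-0.13],0.157,88],[[0,0,-0.13],0.157,88]])

```text
time: 1.1
ee_pos: [139.8, 557.5, 300.8]
ee_rot: [0.684, 0.729, -0.001, 0.0]
ft_force: [0.3, 1.2, 0.3]
width: 88.1
gripper_force: 0.0
```

apply_moves(increments=[[[-0.74,0.474,0],0,88],[[-0.74,0.474,0],0,88],[[-0.74,0.474,0],0,88],[[-0.74,0.474,0],0,88],[[-0.74,0.474,0],0,88],[[-0.74,0.474,0],0,88],[[-0.74,0.474,0],0,88],[[-0.74,0.474,0],0,88]])

```text
time: 2.1
ee_pos: [391.9, 217.5, 300.9]
ee_rot: [0.682, 0.731, 0.0, -0.0]
ft_force: [0.4, -0.5, 0.5]
width: 88.0
gripper_force: 0.0
```

apply_moves(increments=[[[-0.74,0.474,0],0,88],[[-0.74,0.474,0],0,88],[[-0.74,0.474,0],0,88],[[-0.74,0.474,0],0,88],[[-0.74,0.474,0],0,88],[[-0.74,0.474,0],0,88],[[-0.74,0.474,0],0,88],[[0,0,0],0,88],[[0,0,0],0,88]])

```text
time: 3.22
ee_pos: [610.9, -76.9, 300.3]
ee_rot: [0.682, 0.731, -0.0, -0.001]
ft_force: [1.2, 0.6, -0.3]
width: 88.0
gripper_force: 0.0
```

```bash
python3 - <<'E'
from h import *
i=imaging.camera_info("wrist"); im=imaging.capture("wrist"); cv2.imwrite("pics/w1.png",im)
import json; json.dump({k:np.array(v).tolist() for k,v in i.items()},open("w1.json","w"))
print(i["origin"]); go([610,-80,300],0.067)
cv2.imwrite("pics/w1b.png",cv2.resize(im,(800,600),interpolation=3))
E
```

```text
[605.29628792   4.41925203 446.05240081]
t 3.27 pos [610.8 -76.4 300.7] yaw 0.0695 j6 -0.39 twist 0.0025 w 87.9
 shift units before twist [-0.0586 -0.0176  0.012 ]  after twist [-0.0586 -0.0175  0.012 ] tilt [-1.e-03  6.e-04 -1.e+00]
```

View pics/w1b.png

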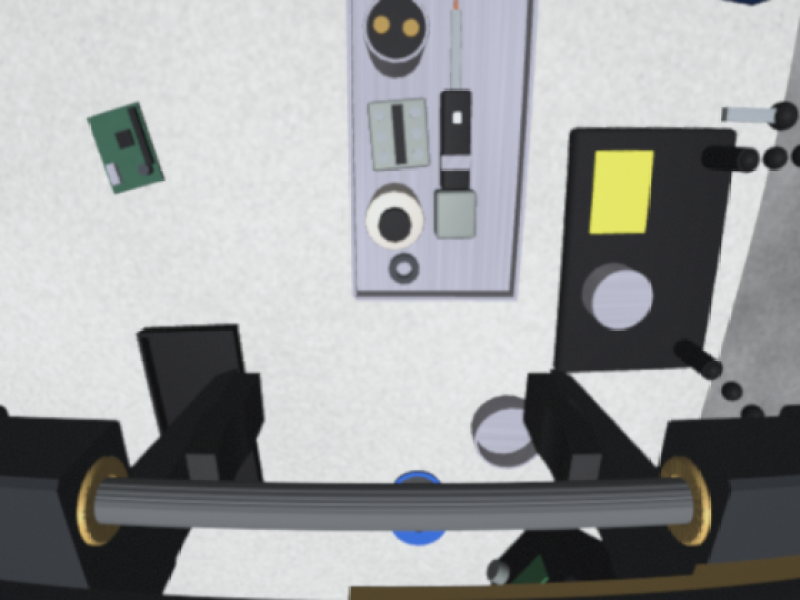

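```bash
python3 - <<'E'
from h import *
import json
i=json.load(open("w1.json")); t=imaging.camera_info("top")
s=0.7
def p(n,u,z,inf=i,sc=s): print(n,w(inf,np.array(u,float)*sc,z)[0].round(1))
p("bottcap",(395,224),106); p("bottsh",(394,219),84)
for c in [(368,103),(423,97),(429,166),(375,171)]: p("rel",c,92)
p("captop",(396,25),94); p("capterm",(396,26),98)
p("band",(456,162),30)
for c in [(441,191),(475,190),(475,238),(435,238)]: p("bat",c,34)
p("handTip",(441,91),28);p("handTip",(471,91),28);p("tip",(456,5),18)
p("bayFR",(357,298),16);p("bayBR",(516,299),26)
c=lambda x,y:(205+x/5-.4,125+y/5-.4)
print("top cam")
q=lambda n,u,z:p(n,c(*u),z,t,1)
q("cap",(196,250),94);q("term",(195,253),98);q("bottcap",(478,238),106)
for u in [(293,207),(387,202),(397,281),(301,289)]: q("rel",u,92)
q("band",(383,170),30);q("tip",(137,192),18)
E
```

```text
bottcap [609.9 -52.  106. ]
bottsh [609.2 -52.   84. ]
rel [586.1  26.7  92. ]
rel [622.8  33.1  92. ]
rel [630.8 -12.   92. ]
rel [593.5 -18.1  92. ]
captop [601.5  76.4  94. ]
capterm [601.6  75.   98. ]
band [657.  -10.1  30. ]
bat [646.6 -34.   34. ]
bat [674.5 -31.1  34. ]
bat [679.1 -70.9  34. ]
bat [645.4 -73.4  34. ]
handTip [639.8  43.9  28. ]
handTip [663.6  45.7  28. ]
tip [646.5 110.3  18. ]
bayFR [ 581.2 -137.1   16. ]
bayBR [ 724.1 -124.7   26. ]
top cam
cap [604.1  76.8  94. ]
term [601.9  76.8  98. ]
bottcap [609.  -51.7 106. ]
rel [625.1  32.9  92. ]
rel [628.  -10.4  92. ]
rel [591.2 -15.4  92. ]
rel [587.   28.5  92. ]
band [657.3  -8.2  30. ]
tip [647.2 114.5  18. ]
```

apply_moves(increments=[[[0.2,0,0.5],0,88],[[0.207,0,0.9],0,88],[[0,0,0.9],0,88],[[0,0,0.8],0,88],[[0,0,0.5],0,88],[[0,0,0.35],0,88],[[0,0,0.23],0,88],[[0,0,0],0,88],[[0,0,0],0,88]], squeeze=25)

```text
time: 4.4
ee_pos: [610.7, -53.1, 51.6]
ee_rot: [0.682, 0.731, 0.0, 0.001]
ft_force: [-0.1, 0.3, 0.1]
width: 88.1
gripper_force: 0.0
```

```bash
python3 - <<'E'
from h import *
go([609.5,-52,50],0.0695)
i=imaging.camera_info("wrist"); im=imaging.capture("wrist"); cv2.imwrite("pics/w2.png",im)
E
```

```text
t 4.4 pos [610.7 -53.1  51.6] yaw 0.0691 j6 -0.35 twist -0.0004 w 88.1
 shift units before twist [ 0.0198 -0.0186  0.027 ]  after twist [ 0.0198 -0.0186  0.027 ] tilt [ 2.1e-03 -6.0e-04 -1.0e+00]
```

View pics/w2.png

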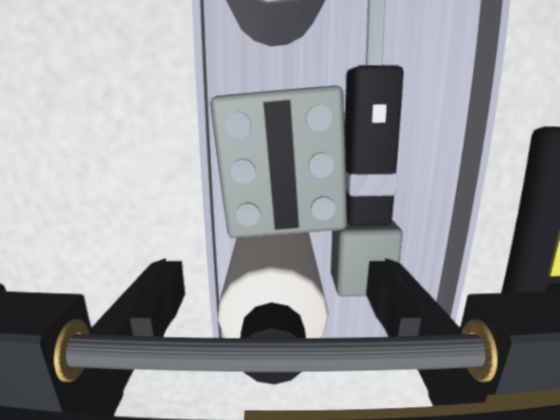

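apply_moves(increments=[[[0,0,0],0,60],[[0,0,0],0,50],[[0,0,0],0,46],[[0,0,0],0,38],[[0,0,0],0,38],[[0,0,0],0,38]], squeeze=25)

```text
time: 5.2
ee_pos: [609.6, -52.9, 50.3]
ee_rot: [0.682, 0.731, -0.0, -0.0]
ft_force: [-0.1, -0.0, 0.6]
width: 43.2
gripper_force: 25.0
```

```bash
python3 - <<'E'
from h import *
i=imaging.camera_info("wrist")
c=w(i,[(212,98),(341,87),(347,229),(230,237)],92)
print(c.round(1),c.mean(0))
e=[c[1]-c[0],c[2]-c[3]]; print([np.arctan2(v[1],v[0]) for v in e]); e=[c[0]-c[3],c[1]-c[2]];print([np.arctan2(-v[0],v[1]) for v in e])
sc=w(i,[(237,125),(320,119),(243,171),(322,165),(248,214),(323,208)],94); print(sc.round(1),sc.mean(0))
print(w(i,[(374,184)],30))
go([609.5,-52,50],0.0695)
E
```

```text
[[585.6  27.1  92. ]
 [622.4  32.7  92. ]
 [629.8 -10.5  92. ]
 [592.2 -15.9  92. ]] [607.48442863   8.37130742  92.        ]
[np.float64(0.15217194283799942), np.float64(0.14312961201781702)]
[np.float64(0.1515210434900477), np.float64(0.16957324121726475)]
[[593.3  20.   94. ]
 [617.1  23.4  94. ]
 [595.7   6.6  94. ]
 [619.1  10.1  94. ]
 [597.8  -6.9  94. ]
 [620.9  -3.3  94. ]] [607.29147889   8.33755259  94.        ]
[[655.54066696  -9.04025105  30.        ]]
t 5.2 pos [609.6 -52.9  50.3] yaw 0.0691 j6 -0.35 twist -0.0004 w 43.2
 shift units before twist [ 0.0149 -0.0015  0.005 ]  after twist [ 0.0149 -0.0015  0.005 ] tilt [-2.e-04  0.e+00 -1.e+00]
```

apply_moves(increments=[[[0,0,-0.2],0,38],[[0,0,-0.6],0,38],[[0,0,-0.7],0,38],[[0,0,-0.67],0,38],[[-0.3,-0.201,0],0,38],[[-0.6,-0.402,0],0,38],[[-0.6,-0.402,0],0,38],[[-0.6,-0.402,0],0,38],[[-0.6,-0.402,0],0,38]])

```text
time: 6.32
ee_pos: [510.4, -223.2, 179.2]
ee_rot: [0.682, 0.731, -0.0, -0.001]
ft_force: [-0.6, -0.2, -1.0]
width: 43.2
gripper_force: 25.0
```

apply_moves(increments=[[[-0.6,-0.402,0],0,38],[[-0.6,-0.402,0],0,38],[[-0.6,-0.402,0],0,38],[[-0.3,-0.201,0],0,38],[[0,0,0],0,38],[[0,0,0.5],0,38],[[0,0,0.5],0,38],[[0,0,0.4],0,38],[[0,0,0],0,38],[[0,0,0],0,38]])

```text
time: 7.58
ee_pos: [437.9, -353.2, 97.3]
ee_rot: [0.682, 0.731, 0.0, 0.0]
ft_force: [-0.0, -0.3, -0.6]
width: 43.1
gripper_force: 25.0
```

```bash
python3 - <<'E'
from h import *
go([437,-353,49],0.0695)
im=imaging.capture("wrist"); cv2.imwrite("pics/w3.png",im)
E
```

```text
t 7.58 pos [ 437.9 -353.2   97.3] yaw 0.07 j6 -0.96 twist 0.0005 w 43.1
 shift units before twist [ 0.0041 -0.0149  0.8057]  after twist [ 0.0041 -0.0149  0.8057] tilt [ 7.e-04 -5.e-04 -1.e+00]
```

View pics/w3.png

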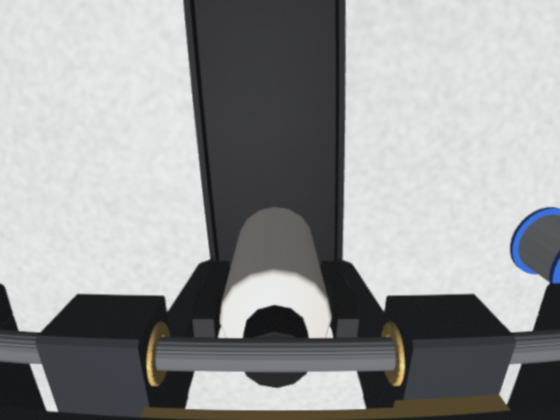

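apply_moves(increments=[[[0,0,0.3],0,38],[[0,0,0.25],0,38],[[0,0,0.15],0,38],[[0,0,0.1],0,38],[[0,0,0],0,38],[[0,0,0],0,38],[[0,0,0],0,48],[[0,0,0],0,60],[[0,0,0],0,88],[[0,0,0],0,88]])

```text
time: 8.88
ee_pos: [437.1, -353.6, 48.6]
ee_rot: [0.682, 0.731, -0.0, 0.0]
ft_force: [0.6, 0.6, -0.5]
width: 75.9
gripper_force: 0.0
```

apply_moves(increments=[[[0,0,-0.4],0,88],[[0,0,-0.9],0,88],[[0,0,-0.9],0,88],[[0.3225,0.181,0],0,88],[[0.645,0.362,0],0,88],[[0.645,0.362,0],0,88],[[0.645,0.362,0],0,88],[[0.645,0.362,0],0,88],[[0.645,0.362,0],0,88],[[0.645,0.362,0],0,88]])

```text
time: 10.12
ee_pos: [560.4, -90.6, 179.2]
ee_rot: [0.682, 0.731, -0.0, -0.001]
ft_force: [-0.3, -0.1, 0.6]
width: 88.4
gripper_force: 0.0
```

apply_moves(increments=[[[0.645,0.362,0],0,88],[[0.645,0.362,0],0,88],[[0.3225,0.181,0],0,88],[[0,0,0],-0.08,88],[[0,0,0],0,88],[[0,0,0],0,88]])

```text
time: 10.88
ee_pos: [607.7, 6.9, 180.1]
ee_rot: [0.653, 0.757, -0.0, -0.0]
ft_force: [-0.9, -0.4, 0.4]
width: 88.2
gripper_force: 0.0
```

```bash
python3 - <<'E'
from h import *
go([607.4,8.3,50],0.15)
i=imaging.camera_info("wrist"); im=imaging.capture("wrist"); cv2.imwrite("pics/w4.png",im)
import json; json.dump({k:np.array(v).tolist() for k,v in i.items()},open("w4.json","w"))
E
```

```text
t 10.88 pos [607.7   6.9 180.1] yaw 0.1468 j6 -0.33 twist -0.0032 w 88.2
 shift units before twist [ 2.3400e-02 -3.0000e-04  2.1688e+00]  after twist [ 2.3400e-02 -2.0000e-04  2.1688e+00] tilt [-7.e-04 -0.e+00 -1.e+00]
```

View pics/w4.png

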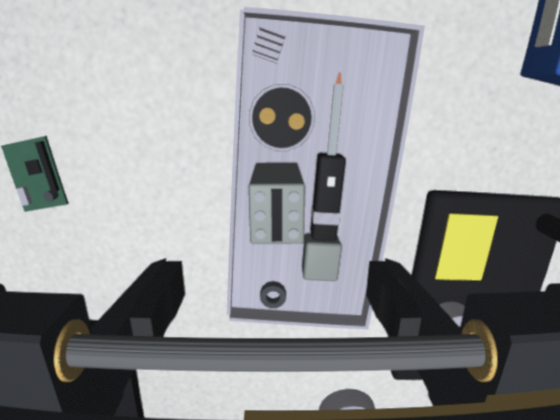

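apply_moves(increments=[[[0.02,0,0.4],0,88],[[0,0,0.7],0,88],[[0,0,0.5],0,88],[[0,0,0.35],0,88],[[0,0,0.2],0,88],[[0,0,0],0,80],[[0,0,0],0,65],[[0,0,0],0,52],[[0,0,0],0,44],[[0,0,0],0,34]])

```text
time: 12.18
ee_pos: [608.1, 8.6, 51.9]
ee_rot: [0.653, 0.758, 0.0, 0.0]
ft_force: [-0.0, 0.7, -1.1]
width: 42.1
gripper_force: 0.0
```

apply_moves(increments=[[[0,0,0],0,34],[[0,0,0],0,34],[[0,0,0],0,34]])

```text
time: 12.55
ee_pos: [608.1, 8.6, 51.8]
ee_rot: [0.653, 0.758, 0.0, 0.0]
ft_force: [-0.4, 0.9, 2.4]
width: 39.5
gripper_force: 25.0
```

```bash
python3 - <<'E'
from h import *
import json
go([430,-287,50],0.147)
i=json.load(open("w4.json"))
print(w(i,[(282,117),(267,116),(296,121),(326,219),(339,74)],[94,98,98,30,18]).round(1))
print(w(i,[(316,153),(344,154),(304,236),(341,236),(339,279),(303,277)],[30,30,34,34,34,34]).round(1))
b=w(i,[(231,318),(367,326),(421,28),(244,11)],[16,26,26,16]);print(b.round(1))
E
```

```text
t 12.55 pos [608.1   8.6  51.8] yaw 0.149 j6 -0.33 twist 0.002 w 39.5
 shift units before twist [-4.4314 -3.667   0.0288]  after twist [-4.4386 -3.6582  0.0288] tilt [ 4.e-04 -0.e+00 -1.e+00]
[[601.6  75.8  94. ]
 [592.   75.2  98. ]
 [610.8  74.9  98. ]
 [656.7 -10.5  30. ]
 [645.6 114.3  18. ]]
[[636.7  47.2  30. ]
 [660.7  50.   30. ]
 [639.1 -28.3  34. ]
 [672.6 -23.4  34. ]
 [680.1 -67.3  34. ]
 [645.6 -70.1  34. ]]
[[ 581.6 -139.9   16. ]
 [ 723.6 -122.2   26. ]
 [ 703.4  160.    26. ]
 [ 560.2  151.4   16. ]]
```

apply_moves(increments=[[[0,0,-0.2],0,34],[[0,0,-0.6],0,34],[[0,0,-0.7],0,34],[[0,0,-0.7],0,34],[[-0.277,-0.229,0],0,34],[[-0.554,-0.458,0],0,34],[[-0.554,-0.458,0],0,34],[[-0.554,-0.458,0],0,34],[[-0.554,-0.458,0],0,34],[[-0.554,-0.458,0],0,34]])

```text
time: 13.8
ee_pos: [483.1, -195.6, 181.8]
ee_rot: [0.653, 0.758, -0.0, -0.001]
ft_force: [0.7, -0.2, -1.0]
width: 39.1
gripper_force: 25.0
```

apply_moves(increments=[[[-0.554,-0.458,0],0,34],[[-0.554,-0.458,0],0,34],[[-0.277,-0.229,0],0,34],[[0,0,0],0,34],[[0,0,0.5],0,34],[[0,0,0.6],0,34],[[0,0,0.5],0,34],[[0,0,0.3],0,34],[[0,0,0],0,34],[[0,0,0],0,34]])

```text
time: 15.05
ee_pos: [430.6, -287.4, 70.5]
ee_rot: [0.652, 0.758, -0.0, 0.001]
ft_force: [1.0, -0.6, -2.2]
width: 39.8
gripper_force: 25.0
```

```bash
python3 - <<'E'
from h import *
go([430,-287,50.5],0.147)
E
```

```text
t 15.05 pos [ 430.6 -287.4   70.5] yaw 0.1493 j6 -0.97 twist 0.0023 w 39.8
 shift units before twist [ 0.0089 -0.0091  0.3328]  after twist [ 0.0089 -0.0091  0.3328] tilt [ 0.001  -0.0011 -1.    ]
```

apply_moves(increments=[[[0,0,0.18],0,34],[[0,0,0.1],0,34],[[0,0,0.05],0,34],[[0,0,0],0,34],[[0,0,0],0,34],[[0,0,0],0,44],[[0,0,0],0,60],[[0,0,0],0,88],[[0,0,0],0,88]])

```text
time: 16.18
ee_pos: [430.0, -287.0, 49.8]
ee_rot: [0.653, 0.758, -0.0, 0.0]
ft_force: [0.7, 0.4, 0.1]
width: 71.9
gripper_force: 0.0
```

apply_moves(increments=[[[0,0,-0.4],0,88],[[0,0,-0.9],0,88],[[0,0,-0.9],0,88],[[0.309,0.2065,0],0,88],[[0.618,0.413,0],0,88],[[0.618,0.413,0],0,88],[[0.618,0.413,0],0,88],[[0.618,0.413,0],0,88],[[0.618,0.413,0],0,88],[[0.618,0.413,0],0,88]])

```text
time: 17.42
ee_pos: [554.0, -23.4, 181.8]
ee_rot: [0.653, 0.758, 0.0, 0.0]
ft_force: [0.7, 0.3, 0.3]
width: 87.9
gripper_force: 0.0
```

apply_moves(increments=[[[0.618,0.413,0],0,88],[[0.618,0.413,0],0,88],[[0.309,0.2065,0],0,88],[[0,0,0],0.08,88],[[0,0,0],0,88],[[0,0,0],0,88]])

```text
time: 18.18
ee_pos: [600.8, 75.5, 181.7]
ee_rot: [0.682, 0.731, -0.0, -0.0]
ft_force: [-0.3, 0.1, 0.5]
width: 88.5
gripper_force: 0.0
```

```bash
python3 - <<'E'
from h import *
go([601.6,76,51],0.0695)
E
```

```text
t 18.18 pos [600.8  75.5 181.7] yaw 0.0696 j6 -0.14 twist 0.0001 w 88.5
 shift units before twist [0.0085 0.0142 2.1779]  after twist [0.0085 0.0142 2.1779] tilt [-3.e-04 -2.e-04 -1.e+00]
```

apply_moves(increments=[[[0.01,0.014,0.4],0,88],[[0,0,0.7],0,88],[[0,0,0.5],0,88],[[0,0,0.35],0,88],[[0,0,0.23],0,88],[[0,0,0],0,80],[[0,0,0],0,65],[[0,0,0],0,54],[[0,0,0],0,47],[[0,0,0],0,38]])

```text
time: 19.42
ee_pos: [602.0, 76.8, 51.3]
ee_rot: [0.682, 0.731, 0.0, 0.0]
ft_force: [0.1, -0.5, 2.8]
width: 43.2
gripper_force: 25.0
```

apply_moves(increments=[[[0,0,0],0,38],[[0,0,0],0,38],[[0,0,0],0,38]])

```text
time: 19.8
ee_pos: [602.0, 76.8, 51.3]
ee_rot: [0.682, 0.731, 0.0, 0.0]
ft_force: [-1.9, 0.4, 5.2]
width: 43.5
gripper_force: 25.0
```

apply_moves(increments=[[[0,0,-0.2],0,38],[[0,0,-0.6],0,38],[[0,0,-0.7],0,38],[[0,0,-0.7],0,38],[[-0.296,-0.207,0],0,38],[[-0.591,-0.414,0],0,38],[[-0.591,-0.414,0],0,38],[[-0.591,-0.414,0],0,38],[[-0.591,-0.414,0],0,38],[[-0.591,-0.414,0],0,38]])

```text
time: 21.05
ee_pos: [476.4, -128.2, 181.2]
ee_rot: [0.682, 0.731, -0.0, -0.001]
ft_force: [-0.4, -0.0, -2.5]
width: 43.5
gripper_force: 25.0
```

apply_moves(increments=[[[-0.591,-0.414,0],0,38],[[-0.591,-0.414,0],0,38],[[-0.296,-0.207,0],0,38],[[0,0,0],0,38],[[0,0,0.5],0,38],[[0,0,0.6],0,38],[[0,0,0.5],0,38],[[0,0,0.3],0,38],[[0,0,0],0,38],[[0,0,0],0,38]])

```text
time: 22.3
ee_pos: [423.3, -219.7, 69.2]
ee_rot: [0.682, 0.731, 0.0, 0.0]
ft_force: [0.2, -0.7, -0.8]
width: 43.3
gripper_force: 25.0
```

```bash
python3 - <<'E'
from h import *
go([423,-221,49],0.0695)
E
```

```text
t 22.3 pos [ 423.3 -219.7   69.2] yaw 0.0695 j6 -0.8 twist 0.0 w 43.3
 shift units before twist [-0.0212 -0.0072  0.3375]  after twist [-0.0213 -0.0072  0.3375] tilt [ 2.e-04 -1.e-04 -1.e+00]
```

apply_moves(increments=[[[0,0,0.18],0,38],[[0,0,0.1],0,38],[[0,0,0.05],0,38],[[0,0,0],0,38],[[0,0,0],0,38],[[0,0,0],0,48],[[0,0,0],0,60],[[0,0,0],0,88],[[0,0,0],0,88]])

```text
time: 23.42
ee_pos: [423.1, -220.0, 49.1]
ee_rot: [0.682, 0.731, 0.0, 0.0]
ft_force: [-0.3, 0.3, 0.6]
width: 76.1
gripper_force: 0.0
```

apply_moves(increments=[[[0,0,-0.4],0,88],[[0,0,-0.9],0,88],[[0,0,-0.9],0,88],[[0.2015,0.2575,0],0,70],[[0.403,0.515,0],0,50],[[0.403,0.515,0],0,44],[[0.403,0.515,0],0,44],[[0.403,0.515,0],0,44],[[0.403,0.515,0],0,44],[[0.403,0.515,0],0,44]])

```text
time: 24.68
ee_pos: [613.5, -48.3, 181.0]
ee_rot: [0.682, 0.731, -0.0, -0.0]
ft_force: [1.3, -1.2, 0.3]
width: 44.2
gripper_force: 0.0
```

apply_moves(increments=[[[0.403,0.515,0],0,44],[[0.2015,0.2575,0],0,44],[[0,0,0.4],-0.016,44],[[0,0,0.2],0,44],[[0,0,0],0,44],[[0,0,0],0,44]])

```text
time: 25.42
ee_pos: [656.7, -10.3, 145.9]
ee_rot: [0.677, 0.736, 0.0, 0.0]
ft_force: [0.5, -0.3, -0.1]
width: 43.7
gripper_force: 0.0
```

```bash
python3 - <<'E'
from h import *
go([656.3,-9.5,9],0.085)
i=imaging.camera_info("wrist"); im=imaging.capture("wrist"); cv2.imwrite("pics/w5.png",im); cv2.imwrite("pics/top5.png",imaging.capture("top"))
import json; json.dump({k:np.array(v).tolist() for k,v in i.items()},open("w5.json","w"))
E
```

```text
t 25.43 pos [656.7 -10.3 145.9] yaw 0.0844 j6 -0.28 twist -0.0006 w 43.7
 shift units before twist [ 0.0146 -0.0067  2.281 ]  after twist [ 0.0146 -0.0067  2.281 ] tilt [ 9.e-04 -1.e-04 -1.e+00]
```

View pics/w5.png

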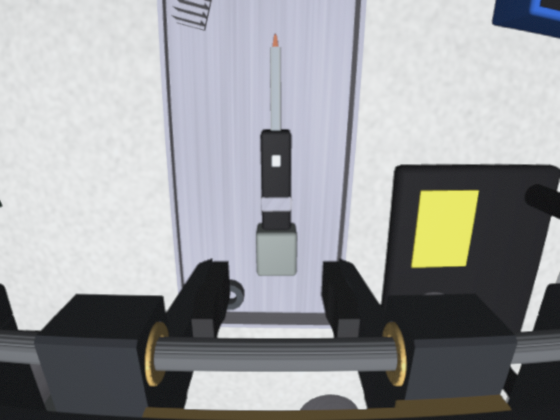

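```bash
python3 - <<'E'
from h import *
import json
i=json.load(open("w5.json"))
print(w(i,[(276,204),(275.5,35),(276,130),(276,226),(276,275)],[30,18,30,34,34]).round(1))
i=json.load(open("w4.json"))
E
```

```text
[[657.1  -9.9  30. ]
 [646.1 114.7  18. ]
 [652.2  47.5  30. ]
 [658.6 -26.9  34. ]
 [662.4 -70.7  34. ]]
```

apply_moves(increments=[[[0,0,0.4],0,44],[[0,0,0.7],0,44],[[0,0,0.6],0,44],[[0,0,0.35],0,44],[[0,0,0.15],0,44],[[0,0,0.08],0,44],[[0,0,0],0,36],[[0,0,0],0,30],[[0,0,0],0,26],[[0,0,0],0,18]], squeeze=40)

```text
time: 26.78
ee_pos: [656.9, -10.0, 9.0]
ee_rot: [0.676, 0.737, 0.0, 0.001]
ft_force: [0.8, 0.4, 3.3]
width: 24.0
gripper_force: 40.0
```

apply_moves(increments=[[[0,0,0],0,18],[[0,0,0],0,18],[[0,0,0],0,18]])

```text
time: 27.15
ee_pos: [656.9, -10.0, 9.0]
ee_rot: [0.676, 0.737, 0.0, 0.0]
ft_force: [-1.5, -0.2, 6.2]
width: 24.0
gripper_force: 40.0
```

apply_moves(increments=[[[0,0,-0.1],0,18],[[0,0,-0.3],0,18],[[0,0,-0.6],0,18],[[0,0,-0.6],0,18],[[0,0,-0.6],0,18],[[0,0,0],0,18],[[0,0,0],0,18]])

```text
time: 28.02
ee_pos: [655.6, -9.8, 139.6]
ee_rot: [0.676, 0.736, -0.0, -0.001]
ft_force: [0.8, 0.3, -1.8]
width: 23.6
gripper_force: 40.0
```

```bash
python3 - <<'E'
from h import *
go([440,200,200],-1.68)
print(arm.state()["wrist_torque"])
im=imaging.capture("wrist"); cv2.imwrite("pics/w6.png",im)
t=cv2.imread("pics/top5.png"); a=cv2.resize(t[180:295,130:195],None,fx=5,fy=5,interpolation=3)
cv2.imwrite("pics/c6.png",np.hstack([a,np.zeros((575,8,3),np.uint8),cv2.resize(im[:,130:430],(411,575))]))
E
```

```text
t 28.02 pos [655.6  -9.8 139.6] yaw 0.085 j6 -0.28 twist -1.3766 w 23.6
 shift units before twist [ 3.7897 -3.2854 -1.0021]  after twist [ 3.9549  3.0846 -1.0021] tilt [-1.3e-03  3.0e-04 -1.0e+00]
[-0.09009276  0.04878889  0.00817381]
```

View pics/c6.png

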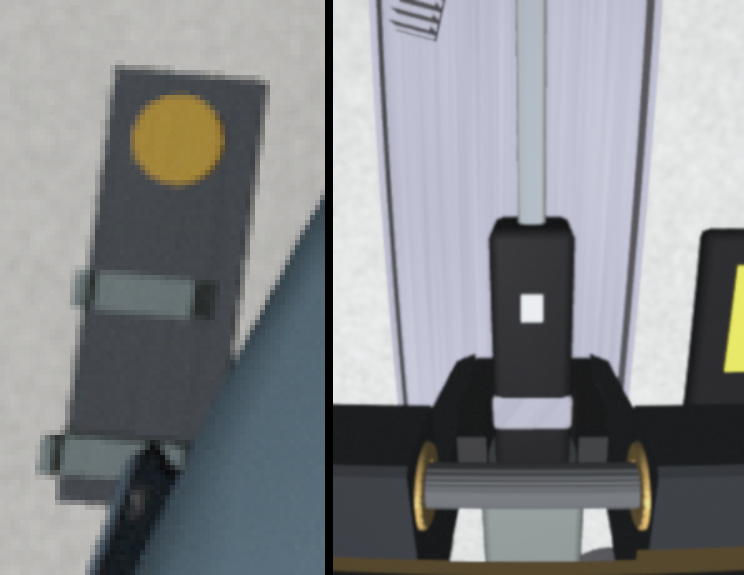

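apply_moves(increments=[[[0.2,0,-0.4],0,18],[[0.5,-0.1,-0.43],0,18],[[0.6,-0.14,-0.4],0,18],[[0.6,-0.1,-0.3],0,18],[[0.6,-0.1,-0.2],0,18],[[0.6,-0.1,-0.1],0,18],[[0.3,-0.1,0],0,18],[[0,0,0],0,18],[[0,0,0],0,18]])

```text
time: 29.2
ee_pos: [600.8, 188.9, 249.1]
ee_rot: [0.677, 0.736, -0.001, -0.0]
ft_force: [1.0, -0.5, -1.3]
width: 23.8
gripper_force: 40.0
```

```bash
python3 - <<'E'
from h import *
go([440,200,200],-1.68)
i=imaging.camera_info("wrist"); im=imaging.capture("wrist"); cv2.imwrite("pics/w7.png",im)
import json; json.dump({k:np.array(v).tolist() for k,v in i.items()},open("w7.json","w"))
cv2.imwrite("pics/w7b.png",cv2.resize(im[60:400,:320],None,fx=1.75,fy=1.75,interpolation=3))
print(px(i,[[427,279,36],[353,256,8],[568,305,8]]))
E
```

```text
t 29.2 pos [600.8 188.9 249.1] yaw 0.0843 j6 0.03 twist -1.3773 w 23.8
 shift units before twist [ 0.4104 -2.6531  0.8215]  after twist [ 2.6825 -0.1073  0.8215] tilt [-1.4e-03 -8.0e-04 -1.0e+00]
[[110.09480617  75.61748691]
 [ 58.38268815  95.30307825]
 [253.98061646  60.49774738]]
```

View pics/w7b.png

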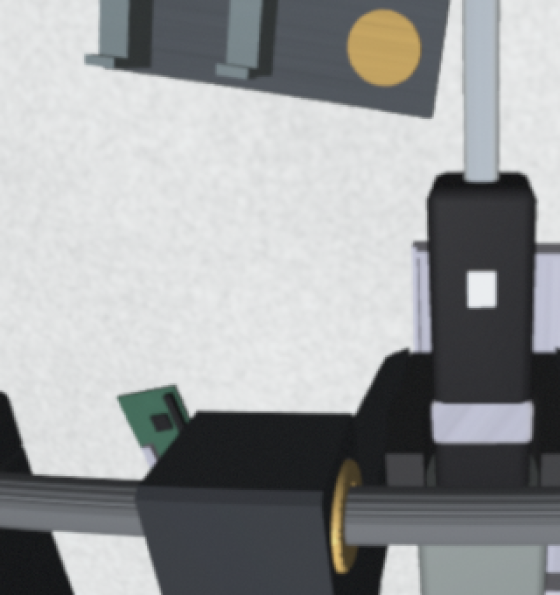

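```bash
python3 - <<'E'
from h import *
im=cv2.imread("pics/w7.png"); cv2.imwrite("pics/w7c.png",cv2.resize(im[0:150,30:290],None,fx=3,fy=3,interpolation=3))
E
```

```text
(no output)
```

View pics/w7c.png

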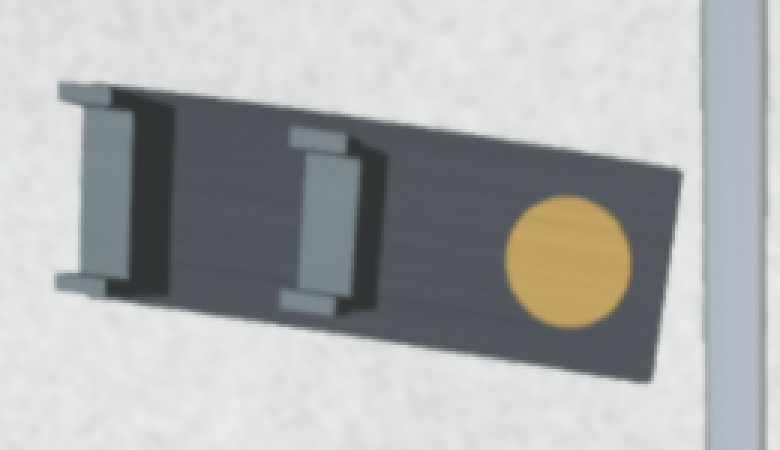

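```bash
python3 - <<'E'
from h import *
import json
i=json.load(open("w7.json"))
f=lambda P,z: w(i,np.array(P,float)/3+[30-.33,-.33],z)
W=f([(58,82),(112,86),(110,106),(59,101),(56,273),(106,277),(105,297),(54,291)],50).mean(0)
N=f([(291,126),(348,132),(347,154),(289,147),(281,290),(336,296),(334,317),(279,310)],50).mean(0)
W2=f([(82,106),(133,110),(129,278),(79,272)],36).mean(0)
N2=f([(306,150),(360,156),(352,297),(298,290)],36).mean(0)
D=f([(568,262)],9)[0]; C=f([(683,171),(651,383)],8)
for n,a in dict(W=W,N=N,W2=W2,N2=N2,D=D,C0=C[0],C1=C[1]).items(): print(n,a.round(1))
P=np.array([W,N,W2,N2,D])[:,:2]; X=np.array([-47,31,-47,31,108])
# fit pose: P = o + X*u
A=np.polyfit(X,P,1); print("u",A[0],np.hypot(*A[0]),"yaw",np.arctan2(A[0][1],A[0][0]),"o",A[1]); print((P-np.outer(X,A[0])-A[1]).round(1))
t=imaging.camera_info("top")
g=lambda P,z: w(t,np.array(P,float)/5+[130-.4,180-.4],z)
print("top disc",g([(177,139)],9).round(1),"narrow cheeks", g([(84,288),(205,300)],50).round(1), "plate",g([(117,67),(267,83)],8).round(1))
E
```

```text
W [379.6 288.   50. ]
N [457.1 281.5  50. ]
W2 [379.4 288.3  36. ]
N2 [457.  281.8  36. ]
D [532.8 275.4   9. ]
C0 [571.2 309.1   8. ]
C1 [564.8 235.4   8. ]
u [ 0.99012216 -0.08238006] 0.993543339022481 yaw -0.08301071811014168 o [426.13263036 284.24322758]
[[-0.  -0.1]
 [ 0.3 -0.2]
 [-0.2  0.2]
 [ 0.2  0.1]
 [-0.2  0.1]]
top disc [[534.7 278.6   9. ]] narrow cheeks [[459.8 306.3  50. ]
 [454.8 249.5  50. ]] plate [[570.5 310.2   8. ]
 [563.4 235.6   8. ]]
```

apply_moves(increments=[[[0,0,0],0.1,18],[[0,0,0],0.174,18],[[0,0,0],0.174,18],[[0,0,0],0.174,18],[[0,0,0],0.174,18],[[0,0,0],0.174,18],[[0,0,0],0.174,18],[[0,0,0],0.174,18],[[0,0,0],0.174,18],[[0,0,0],0.174,18]])

```text
time: 30.5
ee_pos: [601.2, 188.5, 249.8]
ee_rot: [1.0, -0.009, -0.0, 0.0]
ft_force: [-0.4, -0.1, -1.3]
width: 23.4
gripper_force: 40.0
```

apply_moves(increments=[[[0,0,0],0.072,18],[[-0.303,-0.133,0],0,18],[[-0.606,-0.266,0],0,18],[[-0.606,-0.266,0],0,18],[[-0.606,-0.266,0],0,18],[[-0.606,-0.266,0],0,18],[[-0.303,-0.133,0.3],0,18],[[0,0,0.6],0,18],[[0,0,0.5],0,18],[[0,0,0.2],0,18]])

```text
time: 31.75
ee_pos: [424.3, 284.0, 152.4]
ee_rot: [0.999, -0.04, -0.001, 0.001]
ft_force: [0.3, 0.2, -2.1]
width: 23.7
gripper_force: 40.0
```

apply_moves(increments=[[[0,0,0],0,18],[[0,0,0],0,18]])

```text
time: 32.0
ee_pos: [427.0, 284.8, 155.5]
ee_rot: [0.999, -0.041, 0.001, -0.0]
ft_force: [0.2, 0.4, -1.5]
width: 23.5
gripper_force: 40.0
```

```bash
python3 - <<'E'
from h import *
go([426.2,283.5,39.5],-1.654)
im=imaging.capture("wrist"); sc=imaging.capture("scene"); cv2.imwrite("pics/w8.png",im)
cv2.imwrite("pics/c8.png",np.hstack([cv2.resize(im,(480,360)),cv2.resize(sc[180:330,320:450],(312,360),interpolation=3)]))
E
```

```text
t 32.0 pos [427.  284.8 155.5] yaw -1.6528 j6 2.01 twist 0.0012 w 23.5
 shift units before twist [-0.0148  0.0239  1.9326]  after twist [-0.0147  0.0239  1.9326] tilt [ 2.e-03  8.e-04 -1.e+00]
```

View pics/c8.png

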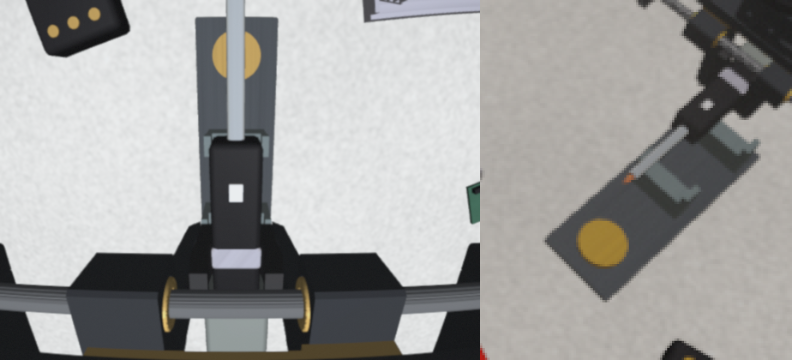

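apply_moves(increments=[[[-0.01,0.01,0.4],0,18],[[0,0,0.5],0,18],[[0,0,0.5],0,18],[[0,0,0.25],0,18],[[0,0,0.12],0,18],[[0,0,0.08],0,18],[[0,0,0.04],0,18],[[0,0,0],0,18],[[0,0,0],0,18]])

```text
time: 33.22
ee_pos: [425.8, 284.1, 41.2]
ee_rot: [0.999, -0.041, 0.0, -0.0]
ft_force: [0.2, -0.1, -1.1]
width: 23.9
gripper_force: 40.0
```

```bash
python3 - <<'E'
from h import *
go([426.2,283.5,39],-1.654); print(arm.state()["ft_force"],arm.state()["wrist_torque"])
E
```

```text
t 33.23 pos [425.8 284.1  41.2] yaw -1.6529 j6 2.01 twist 0.0011 w 23.9
 shift units before twist [0.0071 0.0096 0.0362]  after twist [0.0071 0.0096 0.0362] tilt [ 8.e-04  3.e-04 -1.e+00]
[ 0.2240849  -0.0952678  -1.13825905] [ 0.06739826  0.15001858 -0.01072115]
```

Still hanging slightly above; lower 1.5–2 mm, release, rise and look.

apply_moves(increments=[[[0,0,0.02],0,18],[[0,0,0.012],0,18],[[0,0,0],0,18],[[0,0,0],0,25],[[0,0,0],0,28],[[0,0,0],0,36],[[0,0,0],0,50],[[0,0,0],0,56],[[0,0,0],0,56]])

```text
time: 34.35
ee_pos: [425.5, 284.0, 38.8]
ee_rot: [0.999, -0.041, -0.0, 0.0]
ft_force: [-0.6, -0.7, 0.2]
width: 55.8
gripper_force: 0.0
```

apply_moves(increments=[[[0,0,-0.15],0,56],[[0,0,-0.4],0,56],[[0,0,-0.8],0,56],[[0,0,-0.8],0,70],[[0,0,-0.6],0,88],[[0,0,-0.3],0,88],[[0,0,0],0,88],[[0,0,0],0,88]])

```text
time: 35.35
ee_pos: [424.6, 283.6, 220.1]
ee_rot: [0.999, -0.041, -0.001, 0.001]
ft_force: [-0.1, 0.2, -0.5]
width: 87.9
gripper_force: 0.0
```

```bash
python3 - <<'E'
from h import *
go([423.1,-220,49.5],0.0695)
i=imaging.camera_info("wrist"); im=imaging.capture("wrist"); cv2.imwrite("pics/w9.png",im)
sc=imaging.capture("scene")
import json; json.dump({k:np.array(v).tolist() for k,v in i.items()},open("w9.json","w"))
print(px(i,[[426.2,283.5,60],[426.2+127*.9966,283.5-127*.083,48],[426.2-63*.9966,283.5+63*.083,64],[533.5,275.5,9]]))
cv2.imwrite("pics/c9.png",np.hstack([cv2.resize(im,(480,360)),cv2.resize(sc[180:330,320:450],(312,360),interpolation=3)]))
E
```

```text
t 35.35 pos [424.6 283.6 220.1] yaw -1.6531 j6 2.01 twist 1.419 w 87.9
 shift units before twist [0.6722 8.3632 2.8516]  after twist [8.3687 0.5998 2.8516] tilt [-0.0026 -0.001  -1.    ]
[[274.18867125 188.29811848]
 [274.34283229  39.76312024]
 [274.13540733 252.97925164]
 [273.4140872   67.30615587]]
```

View pics/c9.png

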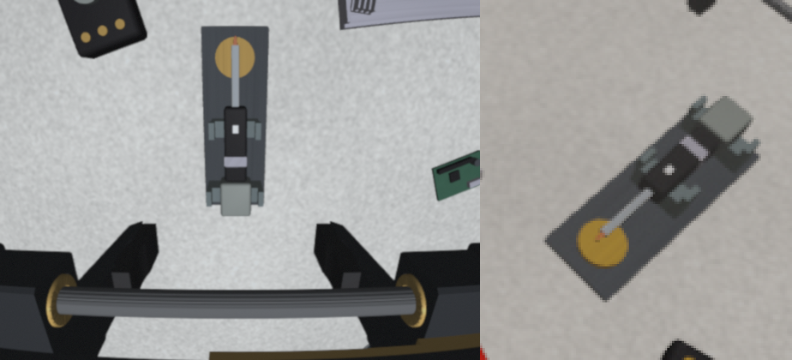

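apply_moves(increments=[[[0,0,0],-0.172,88],[[0,0,0],-0.172,88],[[0,0,0],-0.172,88],[[0,0,0],-0.172,88],[[0,0,0],-0.172,88],[[0,0,0],-0.172,88],[[0,0,0],-0.172,88],[[0,0,0],-0.172,88],[[0,0,0],-0.172,88],[[0,0,0],-0.174,88]])

```text
time: 36.7
ee_pos: [424.9, 283.7, 220.3]
ee_rot: [0.68, 0.733, -0.001, -0.001]
ft_force: [0.1, 0.1, 0.3]
width: 88.1
gripper_force: 0.0
```

apply_moves(increments=[[[-0.4185,-0.03,0],0,88],[[-0.837,-0.0605,0],0,88],[[-0.837,-0.0605,0],0,88],[[-0.837,-0.0605,0],0,88],[[-0.837,-0.0605,0],0,88],[[-0.837,-0.0605,0],0,88],[[-0.837,-0.0605,0],0,88],[[-0.837,-0.0605,0],0,88],[[-0.837,-0.0605,0],0,88],[[-0.837,-0.0605,0],0,88]])

```text
time: 37.95
ee_pos: [423.3, -195.7, 220.7]
ee_rot: [0.682, 0.731, 0.0, -0.001]
ft_force: [0.4, 0.4, 0.2]
width: 88.0
gripper_force: 0.0
```

apply_moves(increments=[[[-0.4185,-0.03,0],0,88],[[0,0,0],0,88],[[0,0,0],0,88]])

```text
time: 38.33
ee_pos: [423.5, -218.5, 220.8]
ee_rot: [0.682, 0.731, 0.0, -0.001]
ft_force: [-0.4, 0.5, -1.0]
width: 88.2
gripper_force: 0.0
```

```bash
python3 - <<'E'
from h import *
go([423.1,-220,49.5],0.0695)
im=imaging.capture("wrist"); cv2.imwrite("pics/w10.png",im)
E
```

```text
t 38.33 pos [ 423.5 -218.5  220.8] yaw 0.069 j6 -0.8 twist -0.0005 w 88.2
 shift units before twist [-0.0288 -0.005   2.8557]  after twist [-0.0288 -0.005   2.8557] tilt [-0.0014  0.0017 -1.    ]
```

View pics/w10.png

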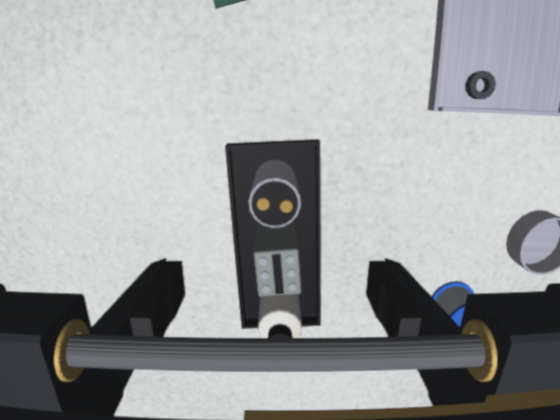

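apply_moves(increments=[[[-0.015,0,0.4],0,88],[[0,0,0.8],0,88],[[0,0,0.7],0,88],[[0,0,0.5],0,88],[[0,0,0.3],0,88],[[0,0,0.15],0,88],[[0,0,0],0,88],[[0,0,0],0,88]], squeeze=25)

```text
time: 39.38
ee_pos: [424.7, -220.6, 51.7]
ee_rot: [0.682, 0.731, 0.0, 0.001]
ft_force: [0.3, 0.2, 1.1]
width: 88.1
gripper_force: 0.0
```

apply_moves(increments=[[[0,0,0],0,75],[[0,0,0],0,62],[[0,0,0],0,52],[[0,0,0],0,47],[[0,0,0],0,38],[[0,0,0],0,38],[[0,0,0],0,38],[[0,0,0],0,38]])

```text
time: 40.38
ee_pos: [423.9, -220.4, 50.8]
ee_rot: [0.682, 0.731, -0.0, -0.0]
ft_force: [-0.6, 1.0, 0.8]
width: 43.3
gripper_force: 24.9
```

```bash
python3 - <<'E'
from h import *
go([601.7,76.3,51],0.0695)
E
```

```text
t 40.38 pos [ 423.9 -220.4   50.8] yaw 0.069 j6 -0.8 twist -0.0005 w 43.3
 shift units before twist [ 4.7292e+00  3.2970e+00 -4.2000e-03]  after twist [ 4.7276e+00  3.2994e+00 -4.2000e-03] tilt [-2.e-04  1.e-04 -1.e+00]
```

apply_moves(increments=[[[0,0,-0.2],0,38],[[0,0,-0.6],0,38],[[0,0,-0.7],0,38],[[0,0,-0.7],0,38],[[0.295,0.206,0],0,38],[[0.59,0.412,0],0,38],[[0.59,0.412,0],0,38],[[0.59,0.412,0],0,38],[[0.59,0.412,0],0,38],[[0.59,0.412,0],0,38]])

```text
time: 41.62
ee_pos: [546.8, -15.4, 183.5]
ee_rot: [0.682, 0.731, 0.0, 0.0]
ft_force: [0.2, -0.7, -1.4]
width: 43.4
gripper_force: 24.9
```

apply_moves(increments=[[[0.59,0.412,0],0,38],[[0.59,0.412,0],0,38],[[0.295,0.206,0],0,38],[[0,0,0],0,38],[[0,0,0.5],0,38],[[0,0,0.6],0,38],[[0,0,0.5],0,38],[[0,0,0.3],0,38],[[0,0,0.1],0,38],[[0,0,0],0,38]])

```text
time: 42.88
ee_pos: [602.1, 75.3, 63.3]
ee_rot: [0.682, 0.731, 0.0, 0.0]
ft_force: [-0.5, 0.9, -1.5]
width: 43.4
gripper_force: 24.9
```

apply_moves(increments=[[[0,0,0],0,38],[[0,0,0],0,38]])

```text
time: 43.12
ee_pos: [602.5, 75.7, 63.9]
ee_rot: [0.682, 0.731, 0.001, 0.001]
ft_force: [-0.1, 1.0, -0.9]
width: 43.6
gripper_force: 24.9
```

```bash
python3 - <<'E'
from h import *
go([601.7,75.8,53.2],0.0695)
E
```

```text
t 43.12 pos [602.5  75.7  63.9] yaw 0.0692 j6 -0.14 twist -0.0003 w 43.6
 shift units before twist [ 0.0021 -0.0136  0.178 ]  after twist [ 0.0021 -0.0136  0.178 ] tilt [ 1.8e-03 -1.0e-04 -1.0e+00]
```

apply_moves(increments=[[[0,-0.008,0.08],0,38],[[0,0,0.06],0,38],[[0,0,0.02],0,38],[[0,0,0.01],0,38],[[0,0,0],0,38],[[0,0,0],0,38]])

```text
time: 43.88
ee_pos: [601.3, 75.7, 52.8]
ee_rot: [0.682, 0.731, 0.0, 0.0]
ft_force: [-2.4, 1.1, 1.8]
width: 43.2
gripper_force: 24.9
```

```bash
python3 - <<'E'
from h import *
go([430,-287,50.2],0.149); print(arm.state()["ft_force"])
E
```

```text
t 43.88 pos [601.3  75.7  52.8] yaw 0.069 j6 -0.14 twist -0.08 w 43.2
 shift units before twist [-5.8337 -3.2652  0.0427]  after twist [-5.5542 -3.7208  0.0427] tilt [ 0.  0. -1.]
[-2.42910364  1.10291428  1.82938422]
```

apply_moves(increments=[[[0,0,0],0,46],[[0,0,0],0,52],[[0,0,0],0,70],[[0,0,0],0,88],[[0,0,0],0,88],[[0,0,-0.4],0,88],[[0,0,-0.9],0,88],[[0,0,-0.9],0,88],[[-0.324,-0.1815,0],0,88],[[-0.648,-0.363,0],0,88]])

```text
time: 45.12
ee_pos: [572.5, 15.2, 184.7]
ee_rot: [0.681, 0.732, 0.0, 0.0]
ft_force: [0.5, 0.1, -0.5]
width: 88.2
gripper_force: 0.0
```

apply_moves(increments=[[[-0.648,-0.363,0],0,88],[[-0.648,-0.363,0],0,88],[[-0.648,-0.363,0],0,88],[[-0.648,-0.363,0],0,88],[[-0.648,-0.363,0],0,88],[[-0.648,-0.363,0],0,88],[[-0.648,-0.363,0],0,88],[[-0.324,-0.1815,0],0,88],[[0,0,0],-0.08,88],[[0,0,0],0,88]])

```text
time: 46.38
ee_pos: [428.8, -286.9, 183.5]
ee_rot: [0.653, 0.757, 0.0, -0.001]
ft_force: [-1.3, -1.0, 0.0]
width: 88.3
gripper_force: 0.0
```

apply_moves(increments=[[[0,0,0],0,88],[[0,0,0.4],0,88],[[0,0,0.7],0,88],[[0,0,0.5],0,88],[[0,0,0.35],0,88],[[0,0,0.2],0,88],[[0,0,0],0,88],[[0,0,0],0,88]])

```text
time: 47.38
ee_pos: [430.5, -287.4, 56.5]
ee_rot: [0.652, 0.758, -0.0, 0.001]
ft_force: [0.4, 0.2, 0.5]
width: 88.2
gripper_force: 0.0
```

```bash
python3 - <<'E'
from h import *
go([430,-287,50.2],0.149); print(arm.state()["ft_force"])
E
```

```text
t 47.38 pos [ 430.5 -287.4   56.5] yaw 0.149 j6 -0.97 twist 0.0 w 88.2
 shift units before twist [ 0.0072 -0.0069  0.1047]  after twist [ 0.0072 -0.0069  0.1047] tilt [ 0.0011 -0.0011 -1.    ]
[0.43383849 0.16448114 0.49082991]
```

apply_moves(increments=[[[0,0,0.1],0,75],[[0,0,0],0,60],[[0,0,0],0,50],[[0,0,0],0,44],[[0,0,0],0,34],[[0,0,0],0,34],[[0,0,0],0,34],[[0,0,0],0,34]])

```text
time: 48.38
ee_pos: [430.0, -287.0, 49.7]
ee_rot: [0.652, 0.758, -0.0, 0.0]
ft_force: [0.7, 0.4, 0.7]
width: 39.6
gripper_force: 25.0
```

```bash
python3 - <<'E'
from h import *
go([607.8,8.5,52],0.149); print(arm.state()["ft_force"])
E
```

```text
t 48.38 pos [ 430.  -287.    49.7] yaw 0.1491 j6 -0.97 twist 0.0001 w 39.6
 shift units before twist [ 4.4299  3.6628 -0.039 ]  after twist [ 4.4303  3.6623 -0.039 ] tilt [ 2.e-04 -2.e-04 -1.e+00]
[0.72707387 0.37440184 0.7256245 ]
```

apply_moves(increments=[[[0,0,-0.2],0,34],[[0,0,-0.6],0,34],[[0,0,-0.7],0,34],[[0,0,-0.7],0,34],[[0.277,0.229,0],0,34],[[0.554,0.458,0],0,34],[[0.554,0.458,0],0,34],[[0.554,0.458,0],0,34],[[0.554,0.458,0],0,34],[[0.554,0.458,0],0,34]])

```text
time: 49.62
ee_pos: [552.6, -82.3, 182.2]
ee_rot: [0.653, 0.758, -0.0, 0.0]
ft_force: [-0.5, -1.2, -1.1]
width: 40.0
gripper_force: 25.0
```

apply_moves(increments=[[[0.554,0.458,0],0,34],[[0.554,0.458,0],0,34],[[0.277,0.229,0],0,34],[[0,0,0],0,34],[[0,0,0.5],0,34],[[0,0,0.6],0,34],[[0,0,0.5],0,34],[[0,0,0.3],0,34],[[0,0,0.1],0,34],[[0,0,0],0,34]])

```text
time: 50.88
ee_pos: [608.1, 8.2, 62.1]
ee_rot: [0.653, 0.758, 0.0, 0.0]
ft_force: [0.3, 0.5, -1.6]
width: 39.7
gripper_force: 25.0
```

apply_moves(increments=[[[0,0,0],0,34],[[0,0,0],0,34]])

```text
time: 51.12
ee_pos: [608.5, 8.6, 62.7]
ee_rot: [0.652, 0.758, 0.0, 0.001]
ft_force: [-0.0, 0.4, -1.8]
width: 39.6
gripper_force: 25.0
```

```bash
python3 - <<'E'
from h import *
go([607.8,8.5,52],0.149); print(arm.state()["ft_force"])
E
```

```text
t 51.12 pos [608.5   8.6  62.7] yaw 0.1492 j6 -0.33 twist 0.0002 w 39.6
 shift units before twist [-0.0002 -0.0125  0.178 ]  after twist [-0.0002 -0.0125  0.178 ] tilt [ 1.8e-03 -3.0e-04 -1.0e+00]
[-0.04163038  0.44092999 -1.82023012]
```

apply_moves(increments=[[[0,0,0.08],0,34],[[0,0,0.06],0,34],[[0,0,0.02],0,34],[[0,0,0.01],0,34],[[0,0,0],0,34],[[0,0,0],0,34]])

```text
time: 51.88
ee_pos: [607.7, 8.7, 51.7]
ee_rot: [0.653, 0.758, -0.0, -0.0]
ft_force: [-3.6, 1.2, 4.3]
width: 39.8
gripper_force: 25.0
```

```bash
python3 - <<'E'
from h import *
go([437.2,-353.4,49.5],0.0695); print(arm.state()["ft_force"])
E
```

```text
t 51.88 pos [607.7   8.7  51.7] yaw 0.149 j6 -0.33 twist 0.0795 w 39.8
 shift units before twist [-5.5466 -3.7058  0.0369]  after twist [-5.8234 -3.2536  0.0369] tilt [-3.e-04  0.e+00 -1.e+00]
[-3.64225381  1.16216049  4.26633221]
```

apply_moves(increments=[[[0,0,0],0,42],[[0,0,0],0,50],[[0,0,0],0,70],[[0,0,0],0,88],[[0,0,0],0,88],[[0,0,-0.4],0,88],[[0,0,-0.9],0,88],[[0,0,-0.9],0,88],[[-0.308,-0.206,0],0,88],[[-0.6163,-0.4118,0],0,88]])

```text
time: 53.12
ee_pos: [579.2, -51.6, 183.6]
ee_rot: [0.652, 0.759, 0.0, 0.0]
ft_force: [-0.6, 0.0, 0.9]
width: 87.8
gripper_force: 0.0
```

apply_moves(increments=[[[-0.6163,-0.4118,0],0,88],[[-0.6163,-0.4118,0],0,88],[[-0.6163,-0.4118,0],0,88],[[-0.6163,-0.4118,0],0,88],[[-0.6163,-0.4118,0],0,88],[[-0.6163,-0.4118,0],0,88],[[-0.6163,-0.4118,0],0,88],[[-0.308,-0.206,0],0,88],[[0,0,0],0.08,88],[[0,0,0],0,88]])

```text
time: 54.38
ee_pos: [437.0, -353.0, 182.7]
ee_rot: [0.682, 0.731, 0.0, -0.001]
ft_force: [-0.1, -0.0, -0.7]
width: 87.8
gripper_force: 0.0
```

apply_moves(increments=[[[0,0,0],0,88],[[0,0,0.4],0,88],[[0,0,0.7],0,88],[[0,0,0.5],0,88],[[0,0,0.35],0,88],[[0,0,0.2],0,88],[[0,0,0],0,88],[[0,0,0],0,88]])

```text
time: 55.38
ee_pos: [437.9, -353.9, 55.4]
ee_rot: [0.682, 0.731, -0.0, 0.001]
ft_force: [0.4, 0.3, 1.6]
width: 87.7
gripper_force: 0.0
```

```bash
python3 - <<'E'
from h import *
go([437.2,-353.4,49],0.0695); print(arm.state()["ft_force"])
E
```

```text
t 55.38 pos [ 437.9 -353.9   55.4] yaw 0.0695 j6 -0.96 twist 0.0 w 87.7
 shift units before twist [ 0.0091 -0.0111  0.1063]  after twist [ 0.0091 -0.0111  0.1063] tilt [ 0.001  -0.0013 -1.    ]
[0.39538737 0.29090044 1.62136001]
```

apply_moves(increments=[[[0,0,0.1],0,75],[[0,0,0],0,60],[[0,0,0],0,52],[[0,0,0],0,47],[[0,0,0],0,38],[[0,0,0],0,38],[[0,0,0],0,38],[[0,0,0],0,38]])

```text
time: 56.38
ee_pos: [437.3, -353.5, 48.5]
ee_rot: [0.682, 0.731, -0.0, 0.0]
ft_force: [-0.1, -0.2, 1.1]
width: 43.5
gripper_force: 25.0
```

```bash
python3 - <<'E'
from h import *
go([609.7,-52.6,50],0.0695); print(arm.state()["ft_force"])
E
```

```text
t 56.38 pos [ 437.3 -353.5   48.5] yaw 0.069 j6 -0.96 twist -0.0005 w 43.5
 shift units before twist [ 4.8054  3.2123 -0.0255]  after twist [ 4.8038  3.2147 -0.0255] tilt [ 0.e+00 -2.e-04 -1.e+00]
[-0.14100232 -0.1729309   1.08822323]
```

apply_moves(increments=[[[0,0,-0.2],0,38],[[0,0,-0.6],0,38],[[0,0,-0.7],0,38],[[0,0,-0.7],0,38],[[0.3,0.201,0],0,38],[[0.6,0.4018,0],0,38],[[0.6,0.4018,0],0,38],[[0.6,0.4018,0],0,38],[[0.6,0.4018,0],0,38],[[0.6,0.4018,0],0,38]])

```text
time: 57.62
ee_pos: [555.8, -144.1, 179.1]
ee_rot: [0.682, 0.731, -0.0, -0.001]
ft_force: [-0.0, -0.7, -0.2]
width: 43.0
gripper_force: 25.0
```

apply_moves(increments=[[[0.6,0.4018,0],0,38],[[0.6,0.4018,0],0,38],[[0.3,0.201,0],0,38],[[0,0,0],0,38],[[0,0,0.5],0,38],[[0,0,0.6],0,38],[[0,0,0.5],0,38],[[0,0,0.3],0,38],[[0,0,0.1],0,38],[[0,0,0],0,38]])

```text
time: 58.88
ee_pos: [610.1, -53.3, 60.8]
ee_rot: [0.682, 0.731, 0.0, 0.0]
ft_force: [-0.3, -0.2, -0.5]
width: 43.3
gripper_force: 25.0
```

apply_moves(increments=[[[0,0,0],0,38],[[0,0,0],0,38]])

```text
time: 59.12
ee_pos: [610.6, -52.9, 61.5]
ee_rot: [0.682, 0.731, 0.0, 0.001]
ft_force: [-0.3, 0.1, -0.7]
width: 43.2
gripper_force: 25.0
```

```bash
python3 - <<'E'
from h import *
go([609.7,-52.6,50.5],0.0695); print(arm.state()["ft_force"])
E
```

```text
t 59.12 pos [610.6 -52.9  61.5] yaw 0.0692 j6 -0.35 twist -0.0003 w 43.2
 shift units before twist [ 0.0067 -0.0145  0.1835]  after twist [ 0.0067 -0.0145  0.1835] tilt [ 1.8e-03 -5.0e-04 -1.0e+00]
[-0.27400629  0.11944932 -0.73321627]
```

apply_moves(increments=[[[0,0,0.08],0,38],[[0,0,0.06],0,38],[[0,0,0.02],0,38],[[0,0,0.015],0,38],[[0,0,0],0,38],[[0,0,0],0,38]])

```text
time: 59.88
ee_pos: [609.5, -52.7, 50.5]
ee_rot: [0.682, 0.731, -0.0, -0.0]
ft_force: [-4.6, 1.0, 5.9]
width: 43.6
gripper_force: 25.0
```

apply_moves(increments=[[[0,0,0],0,46],[[0,0,0],0,52],[[0,0,0],0,70],[[0,0,0],0,88],[[0,0,0],0,88],[[0,0,-0.4],0,88],[[0,0,-0.9],0,88],[[0,0,-0.9],0,88],[[0,0,-0.9],0,88],[[0,0,-0.9],0,88]])

```text
time: 61.12
ee_pos: [609.6, -52.7, 291.8]
ee_rot: [0.682, 0.731, 0.0, 0.0]
ft_force: [1.0, 0.4, -0.5]
width: 87.8
gripper_force: 0.0
```

apply_moves(increments=[[[-0.3,0,-0.2],0,88],[[-0.1,0,0],0,88],[[0,0,0],0,88],[[0,0,0],0,88]])

```text
time: 61.62
ee_pos: [610.6, -76.4, 299.5]
ee_rot: [0.682, 0.731, -0.001, -0.002]
ft_force: [-0.2, -0.2, 0.0]
width: 87.9
gripper_force: 0.0
```

```bash
python3 - <<'E'
from h import *
import json
i1=json.load(open("w1.json"))
go([610.8,-76.4,300.7],0.0695)
i=imaging.camera_info("wrist"); im=imaging.capture("wrist"); cv2.imwrite("pics/w12.png",im)
P=[[600,75,94],[608,8,92],[609,-52,106]]
print(px(i,P)-px(i1,P))
a=cv2.imread("pics/w1.png")[0:220,225:385]; b=im[0:220,225:385]
cv2.imwrite("pics/c12.png",cv2.resize(np.hstack([a,b]),None,fx=2.4,fy=2.4,interpolation=3))
# shift per object by template matching
for n,(x,y,ww,hh) in dict(relay=(258,68,42,52),bottle=(256,130,40,46),cap=(256,2,44,34)).items():
    t=cv2.imread("pics/w1.png")[y:y+hh,x:x+ww]; r=cv2.matchTemplate(im,t,cv2.TM_CCOEFF_NORMED); print(n,cv2.minMaxLoc(r)[1],np.array(cv2.minMaxLoc(r)[3])-[x,y])
E
```

```text
t 61.62 pos [610.6 -76.4 299.5] yaw 0.0688 j6 -0.39 twist -0.0007 w 87.9
 shift units before twist [ 0.0003  0.0029 -0.0202]  after twist [ 0.0003  0.0029 -0.0202] tilt [-0.0037  0.0014 -1.    ]
[[0.69737556 0.62616068]
 [0.66070922 0.72515122]
 [0.61157446 0.82206911]]
relay 0.994796097278595 [0 1]
bottle 0.9910449981689453 [0 1]
cap 0.9824485778808594 [-1  1]
```

View pics/c12.png

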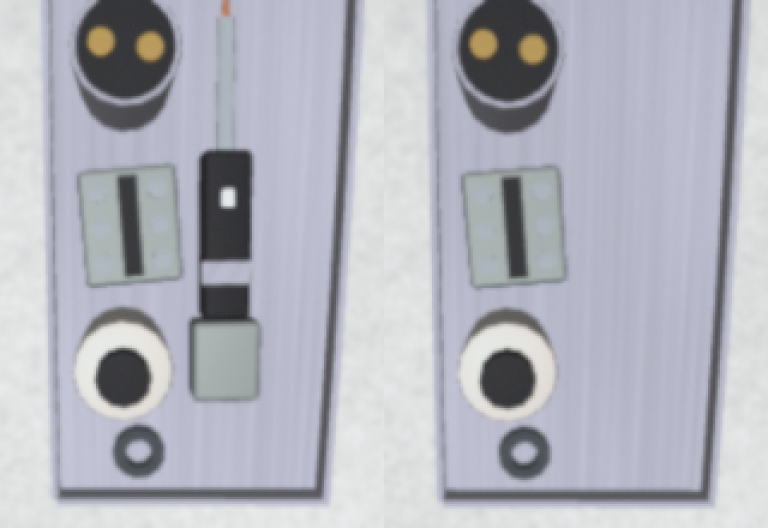

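All three parts stand upright and match their original image positions to within about 1 px (about 1 mm). The gripper is clear of everything, so I'm handing in.

```bash
python3 -c "
from bench import arm; print(arm.hand_in())"
```

```text
the job is handed in; nothing more can be done
None
```

I handed the job in at about 62 s: the iron lies in its rest (battery in the wide saddle, tip over the brass disc), and the bottle, capacitor and relay stand upright in the bay, within about 1 mm of where they started.

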